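# Sort the bushes, then peel off a dust cover and present it

## Task

Stand the two loose brass bushes in the two empty pockets of the blue board, each in the row whose fixed sample bush has the same length, and let go of them. Then take the top cover off the clipped stack by its red ear: lift that corner first so that the cover peels out of its clips while the opposite corner stays down, and leave the stand and the covers below where they are. Finish holding the cover by its ear, roughly level, dome upward and still, centred about a hand's width above the filled board without touching it; the program ends while still holding it, and the roll of tape, brake pad and torch stay undisturbed.

Things in the scene. Friction and masses are not known exactly. Their poses are not given: they have to be found in the camera images.
- bush_long_mid (a point): centre (half-way up) of the loose long bush: a brass tube standing on end, 22 mm outside diameter, 14 mm bore, 32 mm tall, about 60 g
- bush_short_mid (a point): centre (half-way up) of the loose short bush: a brass tube standing on end, 22 mm outside diameter, 14 mm bore, 20 mm tall, about 40 g
- board: blue plastic sorting board, 110 x 110 x 16 mm, fixed to the bench; origin at the centre of its underside. Two rows run along its x axis: the long row at y = +27 mm, the short row at y = -27 mm. In each row a fixed sample bush stands at x = +27 mm (its top 26 mm above the board's face in the long row, 14 mm in the short row) and an empty pocket is at x = -27 mm. Fingers have most room beside the pockets when they close along a diagonal of the board
- board_mid (a point): centre of the blue board's upper face, 16 mm above the bench
- pocket_long (a point): centre of the floor of the empty pocket in the long row: round, 30 mm wide, 6 mm deep, its floor 10 mm above the bench
- pocket_short (a point): centre of the floor of the empty pocket in the short row: same pocket
- stand: loose stand, 0.9 kg, with two grey covers on it that stay: steel base plate 114 x 114 x 6 mm (138 mm across the clip tabs); origin at the centre of its underside. The top cover lies nested on it, its flange underside 32 mm above the stand's underside. Four sprung clips, in the middle of the four sides, each hook over the flange's edge and snap outward when that edge is pulled up with about 1 N; each is clear once the edge there has risen about 5 mm
- cover_mid (a point): centre of the underside of the top cover's flange. The cover is a grey pressed sheet part of 0.12 kg: square flange 110 x 110 x 3 mm, square dome 98 mm wide at its foot and 81 mm at its top, rising to 32 mm above the flange's underside, hollow below. z is up out of the dome; the ear stands at the corner toward -x, +y
- ear (a point): centre of the red grip ear on the top cover's flange, at x = -57, y = +57, z = +17 mm from cover_mid in the cover's frame (same axes): an upright plate 8 mm thick, 26 mm long along the flange's diagonal (the line from cover_mid to the ear), 28 mm high from the flange's upper face (z 3 to 31 mm). Pinch it across its thickness, that is square to the diagonal
- far_corner (a point): underside of the top cover's flange at the corner opposite the ear, at x = +52, y = -52 mm from cover_mid; the cover tilts about this corner when the ear is lifted
- socket_case: fixed open tool case between stand and board, never moved: x 0.46 to 0.66, y -0.21 to 0.13 m, 34 mm high; its lid stands up behind it at x 0.66 to 0.72, 0.24 m high, so carry things past in front of the lid; origin under the centre of the case
- by_tape_mask: bystander: roll of pale masking tape lying flat, 103 mm across, 25 mm high; origin under its centre
- by_brake_pad: bystander: brake pad lying flat, 44 x 120 x 16 mm; origin under its centre
- by_torch: bystander: black torch lying down, 39 x 138 x 39 mm; origin under its centre
There are look-alikes about, which are no part of the job. Leave any orange or turquoise look-alike of the part that bears bush_long_mid alone.

How it is judged:
By the outcome, as a careful person would: the job done as asked, in the order asked, and still so for the second after the job is handed in, while the arm keeps its last pose, push and grip.
It also fails if it takes over 72 s, if anything falls off the work surface, if the arm or the gripper's body presses on something with over 40 N, if the wrist force passes 120 N, or if a joint passes its speed limit or range.

## Robot

A 7-joint arm with a two-finger parallel gripper is mounted at the origin on a cart in front of the work surface, level with it; the furniture and walls round the work are solid. World frame = base frame: x ahead of the robot, y to its left, z up, the work surface at z = 0. Lengths are in m, angles in rad, forces in N, time in s.
With the tool pointing down it reaches from about 0.4 to 0.85 m from the base axis. Payload 10.4 kg.
Tool frame: the origin (TCP) lies midway between the tips of the shut fingers; the grasp point (between the pads) lies 19 mm behind it; x points along the fingers, y is the direction in which the jaws open and shut, and the axes are right-handed (so a half turn about x gives the same grasp; the last joint's range is limited). The gripper opens to 87 mm and grips with 3 to 60 N. Pads are 19 mm wide; open, the fingers measure 117 mm over their backs; the gripper's body (75 mm by 190 mm) begins 51 mm behind the grasp point.
Start: joints at [1.317, 0.332, -0.065, 1.46, 0.022, 1.35, -0.088], TCP at [0.143, -0.608, 0.223] pointing down, gripper open.
Joint ranges: [-2.6, 2.6], [-0.5, 2.12], [-1.47, 1.34], [0.16, 2.42], [-1.27, 4.41], [0.06, 2.06], [-2.6, 2.6]. Speed limits (rad/s): [2.22, 2.22, 2.79, 2.79, 3.14, 3.14, 3.14].

## Interface

Orientations are given as a unit quaternion [x, y, z, w].
In Python, from bench import * gives the robot as it stands.
- The arm moves only by the shell command python3 -m inch 'ROWS' [FORCE]. ROWS is JSON, a list that holds one entry, the list of rows, each a list of 7 numbers: the shift along the world's x, y, z each as a share of 120 mm, from -1 to 1, then the turn, a rotation vector about the world's x, y, z each as a share of 2 pi rad, from -1 to 1, then the closure, from 0 (fully open) to 1 (shut). A call has 1 to 10 rows; each row is the pose to reach, as a shift and turn from the pose commanded when the call began, turning the shorter way round; what a row does not reach only later rows make up. A row lasts 1/10 s, in which the tool goes at most 50 mm and 8.59 degrees, less where a joint would pass 70% of its speed; a pose out of reach is approached as far as the arm can. A call with a number of a shift or a turn outside -1 to 1 is refused whole. A call with a gripper value outside its range is refused whole. The fingers move at their own pace and stop on an object; FORCE is the grip in N (left out, the last holds). Time passes only in rows, so rows that repeat a pose let the fingers close. It gives the time, the measured TCP pose, the force and the opening at its end, in the units of the state.
- read_state(): the state, without advancing time (a new reading comes with each control period).
- camera(name): name is "scene" or "side" or "wrist"; returns the picture (480x640x3 uint8, red, green, blue); there is no depth.
- get_calibration(name): a dict with "fx", "fy", "cx", "cy" (pixels), "xyz" and "attitude" of the camera in the world. Camera axes: x right, y up, looking along -z (the intrinsics and any distortion apply to the point x, -y, -z); pixel columns grow to the right and rows downward; lengths in m; the calibration is good to about 2 mm. A picture is of the moment at which its call begins: read the wrist's pose just before it. get_calibration takes no time and is no camera call; for the wrist camera it gives the pose at the moment of the call.
- close_job(): hands the job in, once; it reports no verdict.
The state is a dict: "time": time; "joint_positions": joint angles; "joint_vel": joint speeds; "joint_torque": joint torques, N m; "ee_pos": TCP position; "eef_rot": TCP orientation; "ft_force": force on the tool from outside, world axes, zero at the start; "torque": the same for the moment, N m; "width": finger opening in m.
Only numpy, scipy, OpenCV 4.12 (cv2) and the standard library are available. Lean on these libraries where they do the work, as an engineer would, in place of code of your own. Each camera call takes 0.05 s, during which the arm holds its last target.

## Working session

There is one attempt and no reset: what is moved stays moved. The work goes in short steps, Python scripts to look and compute and a shell command to move; the robot and the scene stay as the last step left them, time stands still between calls to the robot, and variables do not carry over. Pictures are saved under pics/ and viewed, and the job is handed in when it is done.

```bash
ls; mkdir -p pics; python3 - <<'E'
from bench import *
import cv2
s=read_state(); print(s)
for n in ["scene","side","wrist"]:
    c=get_calibration(n); print(n,c)
    im=camera(n); cv2.imwrite(f"pics/{n}0.png",im[:,:,::-1])
E
```

```text
pics
{'time': 0.0, 'joint_positions': array([ 1.31741934,  0.33287059, -0.06473381,  1.4609318 ,  0.02157172,
        1.34989461, -0.0884956 ]), 'joint_vel': array([ 8.75698169e-04,  1.41572520e-03,  2.56610209e-05, -1.10589731e-03,
        9.63614127e-04, -2.47013914e-04,  1.35930224e-03]), 'joint_torque': array([ 3.96070927e-04, -6.23249745e+01,  2.50642985e-02, -3.89892769e+01,
       -6.13121968e-02,  3.97828000e-02,  1.29392861e-04]), 'ee_pos': array([ 0.1428947 , -0.60805148,  0.22175936]), 'eef_rot': array([-0.70233567, -0.08192305,  0.70246906, -0.08093478]), 'ft_force': array([ 0.33126651, -0.49904139,  0.56659338]), 'torque': array([-0.00825935, -0.00954787, -0.01839212]), 'width': 0.0867626446994664}
scene {'fx': 544.1576730611945, 'fy': 544.1576730611945, 'cx': 324.98684884566813, 'cy': 227.56791187761027, 'xyz': array([0.09816507, 0.80317573, 0.50168685]), 'attitude': array([-0.13388985,  0.51931974,  0.81178334, -0.23105914])}
side {'fx': 525.1968951646136, 'fy': 525.1968951646136, 'cx': 316.8916678703578, 'cy': 232.57598224202215, 'xyz': array([0.36012314, 0.96968949, 0.87227563]), 'attitude': array([-0.04915226,  0.43772913,  0.89267571, -0.09543242])}
wrist {'fx': 365.250593685033, 'fy': 365.250593685033, 'cx': 316.37352255606146, 'cy': 231.63312538919328, 'xyz': array([ 0.21653054, -0.59054253,  0.38451596]), 'attitude': array([-0.10830861,  0.08719024, -0.61532738,  0.77591193])}
```

View pics/scene0.png

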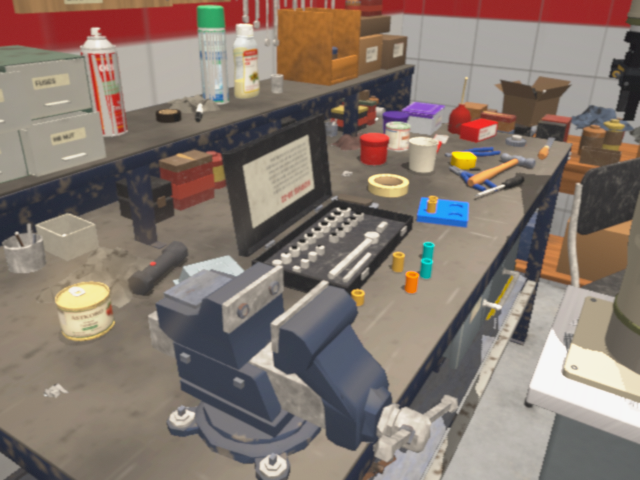

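View pics/side0.png

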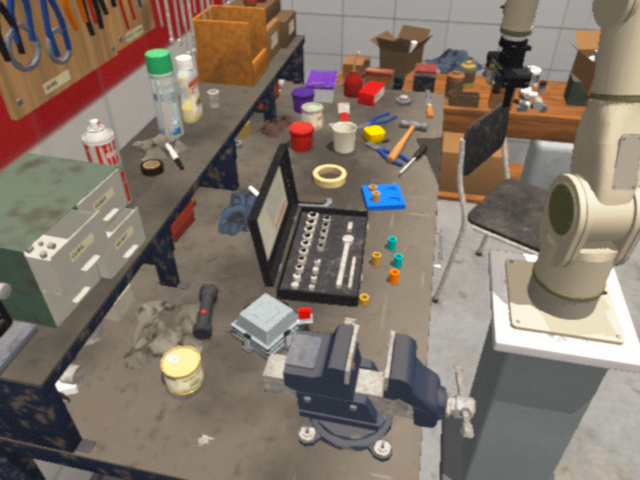

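View pics/wrist0.png

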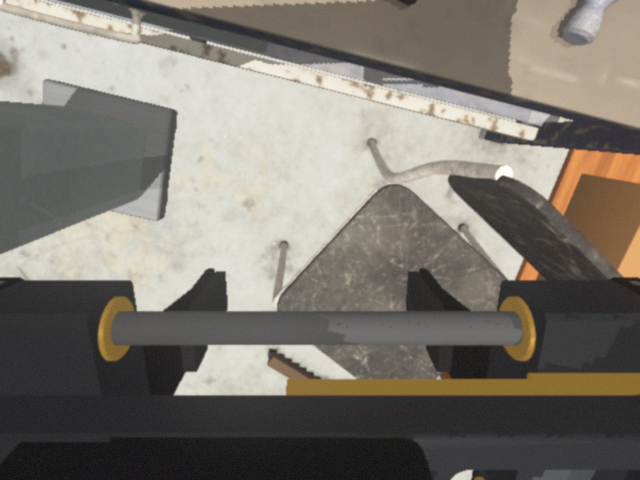

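```bash
cat > h.py <<'E'
import numpy as np, cv2
from scipy.spatial.transform import Rotation as R
from bench import *
def proj(c,P):
    p=R.from_quat(c['attitude']).inv().apply(np.atleast_2d(P)-c['xyz'])
    return np.c_[c['cx']+c['fx']*p[:,0]/-p[:,2], c['cy']-c['fy']*p[:,1]/-p[:,2]]
def ray(c,u,v):
    return R.from_quat(c['attitude']).apply([(u-c['cx'])/c['fx'],-(v-c['cy'])/c['fy'],-1])
def onz(c,u,v,z):
    d=ray(c,u,v); return c['xyz']+d*(z-c['xyz'][2])/d[2]
def crop(src,dst,x0,y0,x1,y1,k):
    im=cv2.imread(src)[y0:y1,x0:x1]; cv2.imwrite(dst,cv2.resize(im,None,fx=k,fy=k,interpolation=cv2.INTER_CUBIC))
E
python3 - <<'E'
from h import *
crop('pics/side0.png','pics/side_a.png',330,170,430,320,4) 
crop('pics/side0.png','pics/side_b.png',180,280,330,380,5)
crop('pics/scene0.png','pics/scene_a.png',340,165,500,315,4)
c=get_calibration('side')
for n,u,v,z in [('board',383,196,.016),('b1',376,259,.016),('b2',364,299,.01),('or',395,277,.016),('t1',392,243,.016),('ear',305,314,.05),('stand',268,325,.04)]:
    print(n,onz(c,u,v,z).round(3))
E
```

```text
board [ 0.448 -0.322  0.016]
b1 [ 0.432 -0.036  0.016]
b2 [0.442 0.104 0.01 ]
or [0.379 0.02  0.016]
t1 [ 0.4   -0.108  0.016]
ear [0.555 0.215 0.05 ]
stand [0.626 0.253 0.04 ]
```

```bash
python3 -c "
import cv2
for a in ['side_a','side_b','scene_a']: print(cv2.imread(f'pics/{a}.png').shape)"
```

```text
(600, 400, 3)
(500, 750, 3)
(600, 640, 3)
```

View pics/side_a.png

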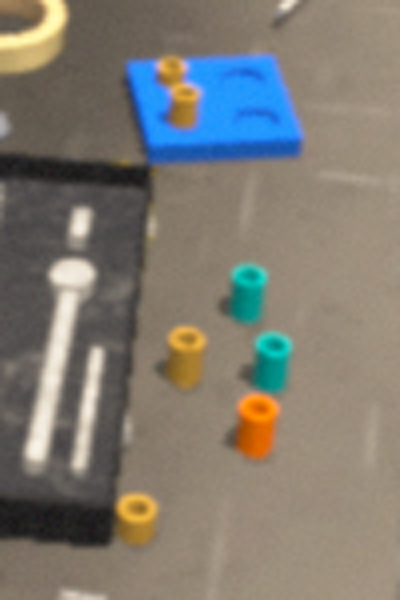

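View pics/side_b.png

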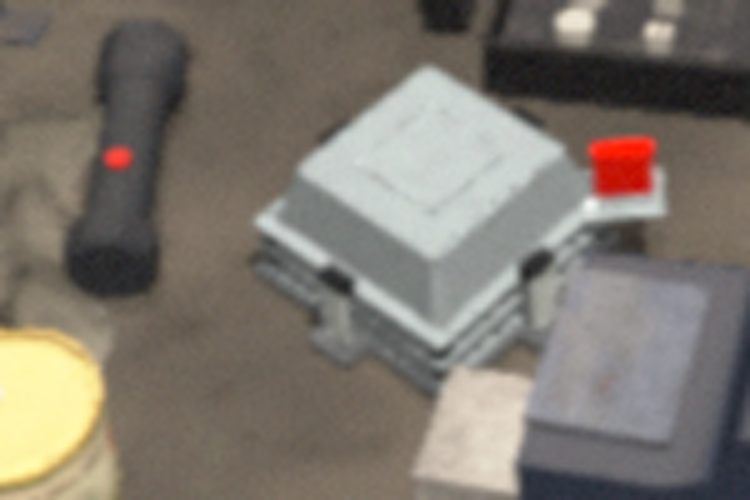

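View pics/scene_a.png

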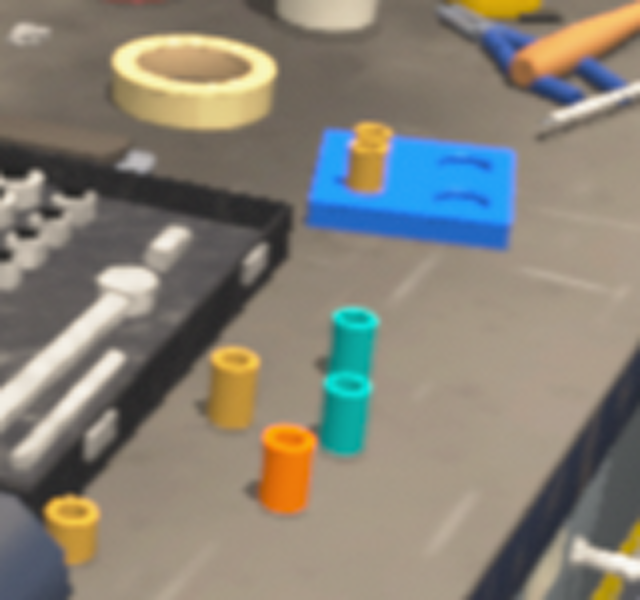

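```bash
python3 - <<'E'
from h import *
cs=get_calibration('side'); cc=get_calibration('scene')
def tri(a,b):
    A=[];B=[]
    for c,(u,v) in ((cs,a),(cc,b)):
        d=ray(c,u,v); d/=np.linalg.norm(d); M=np.eye(3)-np.outer(d,d); A.append(M);B.append(M@c['xyz'])
    p=np.linalg.lstsq(np.vstack(A),np.hstack(B),rcond=None)[0]; return p
S=lambda u,v:(330+u/4,170+v/4)
C=lambda u,v:(340+u/4,165+v/4)
for n,a,b,z in [('Ltop',(187,337),(235,357),.032),('Lbot',(185,377),(231,418),0),('Stop',(138,503),(73,508),.02),('Sbot',(137,535),(77,552),0),
 ('c1',(127,61),(325,129),.016),('c2',(275,56),(516,149),.016),('c3',(302,145),(510,233),.016),('c4',(150,152),(308,212),.016),
 ('Lsamp',(184,91),(369,141),.042),('turq1',(272,342),(346,383),.032),('turq2',(249,272),(354,318),.032),('or',(258,405),(288,436),.032)]:
    print(n,tri(S(*a),C(*b)).round(4),onz(cs,*S(*a),z)[:2].round(4),onz(cc,*C(*b),z)[:2].round(4))
B=lambda u,v:(180+u/5,280+v/5)
for n,a,z in [('fl_left',(258,222),.035),('fl_near',(438,343),.035),('earTL',(590,145),.063),('earTR',(655,140),.063),('earBL',(597,195),.035),('earBR',(652,192),.035),('domeback',(428,66),.064),('domeR',(570,150),.064),('domeL',(300,170),.064),('dnear',(432,258),.064)]:
    print(n,onz(cs,*B(*a),z).round(4))
E
```

```text
Ltop [ 0.4311 -0.0378  0.0309] [ 0.4314 -0.0356] [ 0.4303 -0.0369]
Lbot [ 0.4301 -0.0368 -0.0009] [ 0.4304 -0.0347] [ 0.4294 -0.0367]
Stop [0.4414 0.1014 0.0186] [0.4413 0.103 ] [0.4405 0.1033]
Sbot [ 0.4395  0.1024 -0.0036] [0.4401 0.1086] [0.437  0.1042]
c1 [ 0.5174 -0.3689  0.0148] [ 0.5173 -0.3665] [ 0.5163 -0.3666]
c2 [ 0.4084 -0.3946  0.0179] [ 0.409  -0.3966] [ 0.4095 -0.4009]
c3 [ 0.3789 -0.2933  0.0096] [ 0.3793 -0.2827] [ 0.3751 -0.2808]
c4 [ 0.4851 -0.2654  0.0066] [ 0.4838 -0.2517] [ 0.4777 -0.2454]
Lsamp [ 0.4659 -0.2962  0.0427] [ 0.4668 -0.295 ] [ 0.4663 -0.3009]
turq1 [ 0.3792 -0.0455  0.0294] [ 0.3794 -0.0418] [ 0.3776 -0.0416]
turq2 [ 0.4008 -0.1128  0.0285] [ 0.4005 -0.1086] [ 0.3986 -0.1057]
or [0.3819 0.0161 0.0306] [0.3821 0.0182] [0.381  0.0178]
fl_left [0.7038 0.2628 0.035 ]
fl_near [0.6102 0.3096 0.035 ]
earTL [0.5693 0.2156 0.063 ]
earTR [0.543 0.207 0.063]
earBL [0.5665 0.2176 0.035 ]
earBR [0.5438 0.2109 0.035 ]
domeback [0.6499 0.1852 0.064 ]
domeR [0.5766 0.2211 0.064 ]
domeL [0.6845 0.256  0.064 ]
dnear [0.6164 0.291  0.064 ]
```

```bash
python3 - <<'E'
from h import *
s=read_state(); Rt=R.from_quat(s['eef_rot']); print(Rt.as_matrix().round(3))
c=get_calibration('wrist'); Rc=R.from_quat(c['attitude'])
print('cam in tool',Rt.inv().apply(c['xyz']-s['ee_pos']).round(4),(Rt.inv()*Rc).as_matrix().round(3))
# vise from two views
crop('pics/side0.png','pics/side_v.png',260,300,480,460,3)
crop('pics/scene0.png','pics/scene_v.png',150,250,450,480,2)
E
```

```text
[[-0.     0.229 -0.973]
 [ 0.001 -0.973 -0.229]
 [-1.    -0.001  0.   ]]
cam in tool [-0.1627 -0.0004 -0.0757] [[ 0.001  0.275 -0.961]
 [ 1.     0.001  0.001]
 [ 0.001 -0.961 -0.275]]
```

View pics/side_v.png

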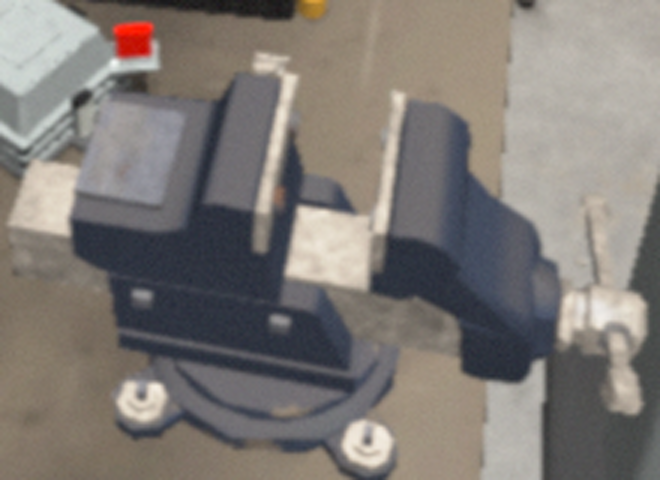

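View pics/scene_v.png

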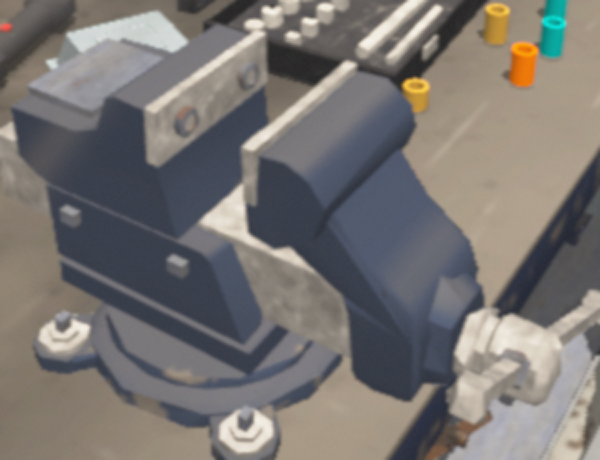

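```bash
cat >> h.py <<'E'
def tri(c1,a,c2,b):
    A=[];B=[]
    for c,(u,v) in ((c1,a),(c2,b)):
        d=ray(c,u,v); d/=np.linalg.norm(d); M=np.eye(3)-np.outer(d,d); A.append(M);B.append(M@c['xyz'])
    return np.linalg.lstsq(np.vstack(A),np.hstack(B),rcond=None)[0]
E
python3 - <<'E'
from h import *
cs=get_calibration('side'); cc=get_calibration('scene')
for a,b in [((358,325),(282,267)),((393,332),(326,282)),((298,332),(195,270)),((321,337),(222,273)),((388,388),(275,325)),((347,382),(225,325))]: print(tri(cs,a,cc,b).round(3))
E
```

```text
[0.426 0.342 0.184]
[0.365 0.345 0.184]
[0.53  0.375 0.168]
[0.486 0.379 0.176]
[0.359 0.459 0.19 ]
[0.427 0.447 0.162]
```

```bash
python3 -m inch '[[[1,1,0,0,0,0,0.3],[1,1,0,0,0,0,0.3],[1,1,0,0,0,0,0.3],[1,1,0,0,0,0,0.3]]]'; python3 -m inch '[[[0.9,1,0,0,0,0,0.45],[0.9,1,0,0,0,0,0.45],[0.9,1,0,0,0,0,0.45],[0.9,1,0,0,0,0,0.45],[0.9,1,0,0,0,0,0.45]]]'
python3 - <<'E'
from h import *
c=get_calibration('wrist'); im=camera('wrist'); cv2.imwrite('pics/w1.png',im[:,:,::-1])
import json; json.dump({k:np.array(v).tolist() for k,v in c.items()},open('w1.json','w')); print(c)
s=read_state(); print(s['joint_positions'].round(3))
E
```

```text
time: 0.55
ee_pos: [0.2672, -0.4845, 0.2227]
eef_rot: [0.703, 0.084, -0.702, 0.083]
ft_force: [0.1, -0.4, -0.6]
width: 0.0644
time: 1.05
ee_pos: [0.3725, -0.3666, 0.2226]
eef_rot: [0.702, 0.083, -0.702, 0.083]
ft_force: [-1.5, -0.3, 0.2]
width: 0.048
{'fx': 365.250593685033, 'fy': 365.250593685033, 'cx': 316.37352255606146, 'cy': 231.63312538919328, 'xyz': array([ 0.44596575, -0.34857756,  0.3852671 ]), 'attitude': array([-0.10871937,  0.08641823, -0.61369975,  0.77722879])}
[ 0.964  0.124 -0.291  1.717  0.037  1.306 -0.674]
```

View pics/w1.png

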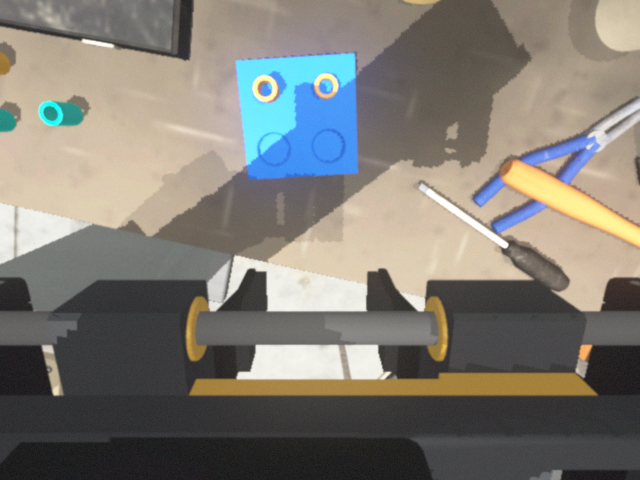

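```bash
python3 -c "
from h import *
crop('pics/w1.png','pics/w1c.png',225,40,375,190,4)"
```

```text
(no output)
```

View pics/w1c.png

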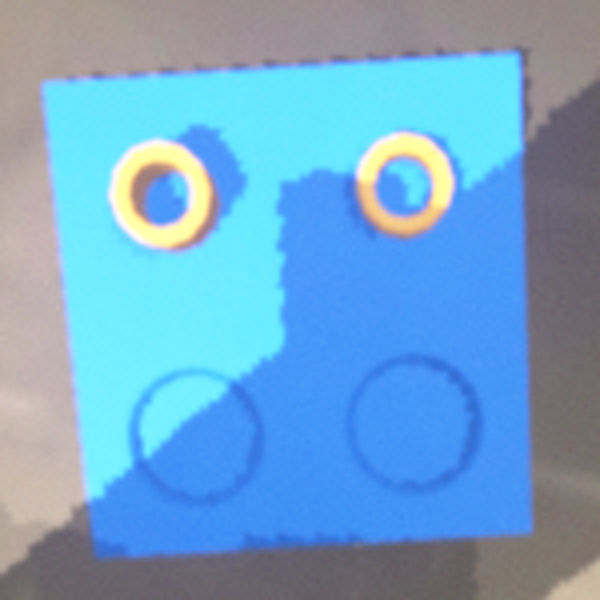

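```bash
python3 - <<'E'
from h import *
import json
c={k:np.array(v) for k,v in json.load(open('w1.json')).items()}
W=lambda u,v:(225+u/4-.4,40+v/4-.4)
P={}
for n,a,z in [('TL',(43,80),.016),('TR',(521,52),.016),('BR',(532,532),.016),('BL',(97,557),.016),('pl',(197,436),.016),('ps',(415,424),.016),('Ls',(162,195),.042),('Ss',(405,185),.030)]:
    P[n]=onz(c,*W(*a),z); print(n,P[n].round(4))
cen=(P['TL']+P['TR']+P['BR']+P['BL'])/4; print(cen)
# fit frame from pockets & samples & corners
L=np.array([[-27,27],[-27,-27],[27,27],[27,-27],[55,55],[55,-55],[-55,-55],[-55,55]])/1000
Q=np.array([P[k][:2] for k in ['pl','ps','Ls','Ss','TL','TR','BR','BL']])
lc=L.mean(0);qc=Q.mean(0)
H=((L-lc).T@(Q-qc)); th=np.arctan2(H[0,1]-H[1,0],H[0,0]+H[1,1])
M=np.array([[np.cos(th),-np.sin(th)],[np.sin(th),np.cos(th)]])
print(np.degrees(th),qc-M@lc, (Q-(L@M.T+qc-M@lc)).round(4))
for p in [[-.027,.027],[-.027,-.027]]: print(M@p+qc-M@lc)
E
```

```text
TL [ 0.487  -0.2613  0.016 ]
TR [ 0.5184 -0.3675  0.016 ]
BR [ 0.4128 -0.3987  0.016 ]
BL [ 0.3812 -0.2936  0.016 ]
pl [ 0.4163 -0.3121  0.016 ]
ps [ 0.4316 -0.3638  0.016 ]
Ls [ 0.4673 -0.2968  0.042 ]
Ss [ 0.4829 -0.3483  0.03  ]
[ 0.44985079 -0.33025344  0.016     ]
16.66738798236783 [ 0.44970204 -0.33025825] [[ 0.0002  0.    ]
 [ 0.      0.0001]
 [-0.0005 -0.0002]
 [-0.0004  0.0001]
 [ 0.0004  0.0005]
 [ 0.0002 -0.0003]
 [-0.     -0.    ]
 [-0.     -0.0002]]
[ 0.41609241 -0.31213664]
[ 0.43158043 -0.36386788]
```

```bash
python3 -m inch '[[[0.2,1,-0.2,0,0,0,0.5],[0.2,1,-0.2,0,0,0,0.5],[0.2,1,-0.2,0,0,0,0.5]]]'; python3 -m inch '[[[0.2,1,-0.2,0,0,0,0.5],[0.2,1,-0.2,0,0,0,0.5],[0.2,1,-0.2,0,0,0,0.5]]]'; python3 -m inch '[[[0.1,0.75,-0.2,0,0,0,0.5],[0.1,0.75,-0.2,0,0,0,0.5],[0.1,0.75,-0.2,0,0,0,0.5],[0.1,0.75,-0.2,0,0,0,0.5]]]'
cat >> h.py <<'E'
import json
def shot(n):
    c=get_calibration('wrist'); im=camera('wrist'); cv2.imwrite(f'pics/{n}.png',im[:,:,::-1])
    json.dump({k:np.array(v).tolist() for k,v in c.items()},open(n+'.json','w'))
    s=read_state(); print(s['time'],s['joint_positions'].round(3),s['ee_pos'].round(4))
def cal(n): return {k:np.array(v) for k,v in json.load(open(n+'.json')).items()}
E
python3 -c "
from h import *
shot('w2')"
```

```text
time: 1.4
ee_pos: [0.3944, -0.2466, 0.1978]
eef_rot: [-0.702, -0.082, 0.703, -0.081]
ft_force: [0.9, 0.3, 0.4]
width: 0.044
time: 1.7
ee_pos: [0.4187, -0.1267, 0.174]
eef_rot: [-0.702, -0.082, 0.703, -0.081]
ft_force: [1.0, -0.4, 0.7]
width: 0.0433
time: 2.1
ee_pos: [0.4308, -0.0397, 0.1504]
eef_rot: [-0.702, -0.081, 0.703, -0.081]
ft_force: [0.1, -0.2, 0.4]
width: 0.0437
2.15 [ 6.330e-01 -4.000e-03 -6.340e-01  2.004e+00 -2.000e-03  1.141e+00
 -1.343e+00] [ 0.4309 -0.0405  0.1506]
```

View pics/w2.png

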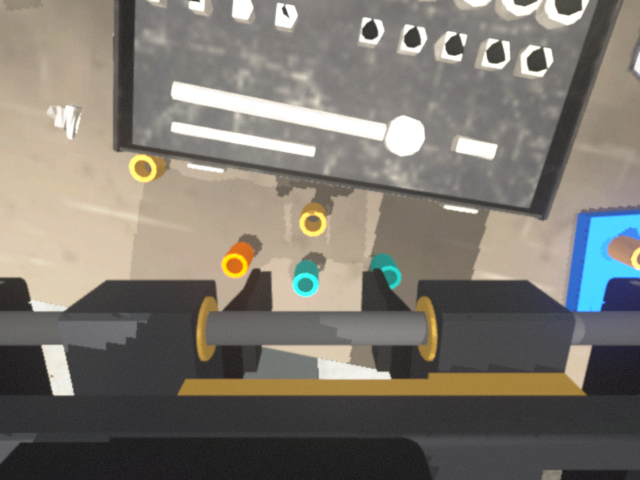

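```bash
python3 -c "
from h import *
crop('pics/w2.png','pics/w2c.png',125,140,345,300,3)
c=cal('w2')
print(onz(c,313.5,222.5,.032).round(4),onz(c,145,168.5,.02).round(4))"
```

```text
[ 0.4328 -0.0362  0.032 ] [0.4425 0.1037 0.02  ]
```

View pics/w2c.png

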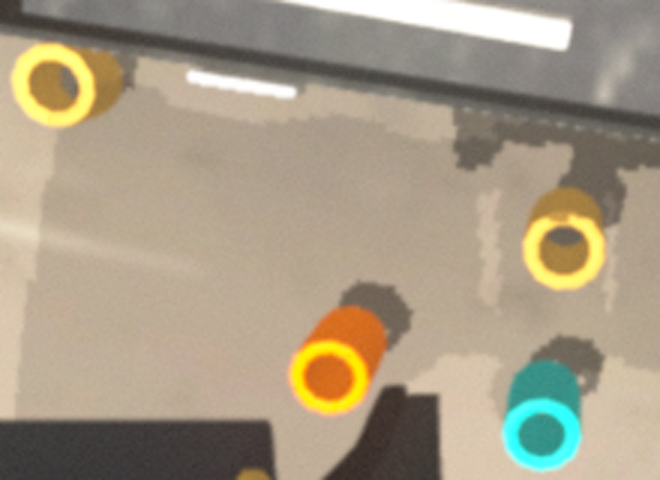

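```bash
python3 -m inch '[[[0.015,0.035,-0.9,0,0,0,0.5],[0.015,0.035,-0.9,0,0,0,0.5],[0.015,0.035,-0.9,0,0,0,0.5],[0.015,0.035,-0.9,0,0,0,0.5]]]'; python3 -m inch '[[[0,0,-0.14,0,0,0,0.5],[0,0,-0.28,0,0,0,0.5],[0,0,-0.28,0,0,0,0.5],[0,0,-0.28,0,0,0,0.5]]]'; python3 -m inch '[[[0,0,0,0,0,0,0.9],[0,0,0,0,0,0,0.9],[0,0,0,0,0,0,0.9],[0,0,0,0,0,0,0.9],[0,0,0,0,0,0,0.9],[0,0,0,0,0,0,0.9],[0,0,0,0,0,0,0.9]]]' 25
```

```text
time: 2.55
ee_pos: [0.432, -0.0355, 0.0423]
eef_rot: [-0.702, -0.081, 0.703, -0.08]
ft_force: [1.0, 0.9, 1.1]
width: 0.0436
time: 2.95
ee_pos: [0.4341, -0.0349, 0.011]
eef_rot: [0.703, 0.081, -0.702, 0.081]
ft_force: [0.1, 0.3, 0.8]
width: 0.0436
time: 3.65
ee_pos: [0.4331, -0.0344, 0.0094]
eef_rot: [0.703, 0.081, -0.702, 0.082]
ft_force: [-1.6, -0.9, 6.4]
width: 0.0213
```

```bash
python3 -m inch '[[[0,0,0.3,0,0,0,0.9],[0,0,0.6,0,0,0,0.9],[-0.05,-0.3,0.8,0,0,0,0.9],[-0.05,-0.6,0.8,0,0,0,0.9],[-0.05,-0.9,0.8,0,0,0,0.9],[-0.05,-0.9,0.8,0,0,0,0.9]]]'; python3 -m inch '[[[-0.05,-0.35,0,0,0,-0.024,0.9],[-0.1,-0.7,0,0,0,-0.047,0.9],[-0.1,-1,0,0,0,-0.07,0.9],[-0.1,-1,0,0,0,-0.093,0.9],[-0.1,-1,0,0,0,-0.1156,0.9],[-0.1,-1,0,0,0,-0.1156,0.9]]]'; python3 -c "
from h import *
shot('w3')"
```

```text
time: 4.25
ee_pos: [0.426, -0.1468, 0.1049]
eef_rot: [-0.703, -0.079, 0.703, -0.08]
ft_force: [-1.2, -0.1, -0.8]
width: 0.0214
time: 4.85
ee_pos: [0.4148, -0.2617, 0.1046]
eef_rot: [-0.685, 0.174, 0.686, 0.174]
ft_force: [0.5, -0.4, -0.5]
width: 0.0211
4.9 [ 0.833  0.169 -0.391  1.933  0.074  1.054 -1.653] [ 0.4148 -0.2616  0.1047]
```

View pics/w3.png

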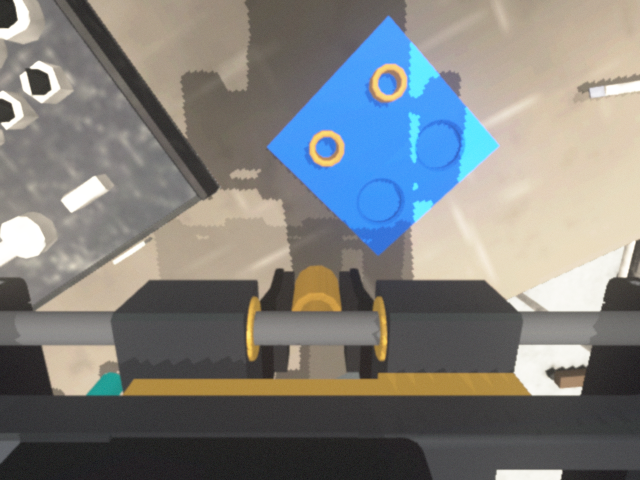

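```bash
python3 -m inch '[[[0.01,-0.42,0,0,0,0,0.9],[0.01,-0.42,-0.3,0,0,0,0.9],[0.01,-0.42,-0.5,0,0,0,0.9],[0.01,-0.42,-0.5,0,0,0,0.9]]]'; python3 -c "
from h import *
shot('w4')"
```

```text
time: 5.3
ee_pos: [0.4141, -0.3108, 0.0419]
eef_rot: [-0.684, 0.171, 0.688, 0.173]
ft_force: [-0.3, 0.4, -0.1]
width: 0.0216
5.35 [ 0.861  0.307 -0.346  1.912  0.126  0.947 -1.606] [ 0.4153 -0.3114  0.044 ]
```

View pics/w4.png

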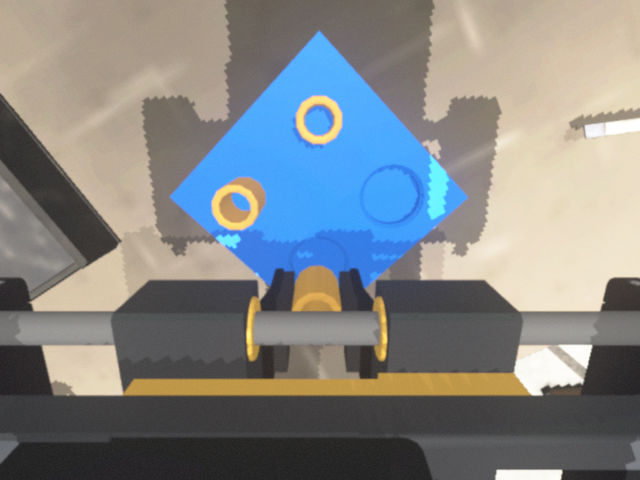

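```bash
python3 -m inch '[[[0,0,-0.1,0,0,0,0.9],[0.005,-0.005,-0.17,0,0,0,0.9],[0.005,-0.005,-0.195,0,0,0,0.9],[0.005,-0.005,-0.2,0,0,0,0.9],[0.005,-0.005,-0.2,0,0,0,0.9]]]'
```

```text
time: 5.85
ee_pos: [0.4168, -0.3133, 0.0212]
eef_rot: [0.686, -0.173, -0.685, -0.173]
ft_force: [0.1, 0.7, -0.2]
width: 0.0212
```

```bash
python3 -m inch '[[[0,0,-0.012,0,0,0,0.9],[0,0,-0.012,0,0,0,0.9],[0,0,-0.012,0,0,0,0.55],[0,0,-0.012,0,0,0,0.55],[0,0,-0.012,0,0,0,0.55],[0,0,-0.012,0,0,0,0.55],[0,0,0.3,0,0,0,0.55],[0,0,0.7,0,0,0,0.55],[0,0,0.7,0,0,0,0.55]]]'; python3 -c "
from h import *
shot('w5')"
```

```text
time: 6.75
ee_pos: [0.4198, -0.3152, 0.111]
eef_rot: [0.689, -0.175, -0.682, -0.172]
ft_force: [-0.1, -0.7, -0.6]
width: 0.0392
6.8 [ 0.876  0.227 -0.356  1.856  0.091  1.068 -1.581] [ 0.4184 -0.3145  0.1081]
```

View pics/w5.png

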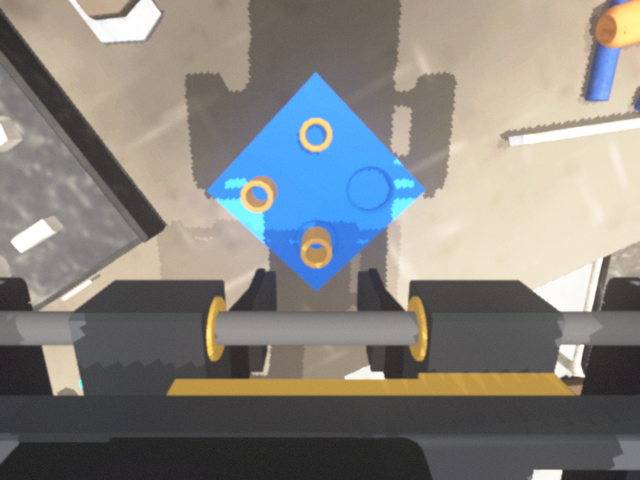

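```bash
python3 -m inch '[[[0.05,0.4,0,0,0,0.024,0.55],[0.07,0.8,0,0,0,0.048,0.55],[0.07,1,0,0,0,0.07,0.55],[0.07,1,0,0,0,0.0786,0.55]]]'; python3 -m inch '[[[0.04,0.4,0,0,0,0,0.55],[0.07,0.8,0,0,0,0,0.55],[0.07,1,0,0,0,0,0.55]]]';python3 -m inch '[[[0.04,0.4,0,0,0,0,0.55],[0.07,0.8,0,0,0,0,0.55],[0.07,1,0,0,0,0,0.55]]]'; python3 -m inch '[[[0,0.2,0,0,0,0,0.55],[0,0.45,0,0,0,0,0.55],[0,0.45,0,0,0,0,0.55],[0,0.45,0,0,0,0,0.55]]]'; python3 -c "
from h import *
shot('w6')"
```

```text
time: 7.2
ee_pos: [0.4248, -0.1893, 0.1041]
eef_rot: [-0.707, -0.004, 0.708, -0.003]
ft_force: [-0.3, -0.6, -1.1]
width: 0.039
time: 7.5
ee_pos: [0.433, -0.0694, 0.1042]
eef_rot: [-0.707, -0.001, 0.707, -0.0]
ft_force: [0.8, -0.1, 1.1]
width: 0.0392
time: 7.8
ee_pos: [0.4412, 0.0508, 0.1044]
eef_rot: [-0.707, -0.001, 0.707, -0.0]
ft_force: [1.4, 0.5, -0.3]
width: 0.0392
time: 8.2
ee_pos: [0.4412, 0.101, 0.1042]
eef_rot: [-0.707, 0.0, 0.708, 0.0]
ft_force: [-0.4, -0.3, 0.6]
width: 0.0393
8.25 [ 0.424  0.127 -0.777  2.006  0.103  1.049 -1.974] [0.4413 0.1001 0.1042]
```

View pics/w6.png

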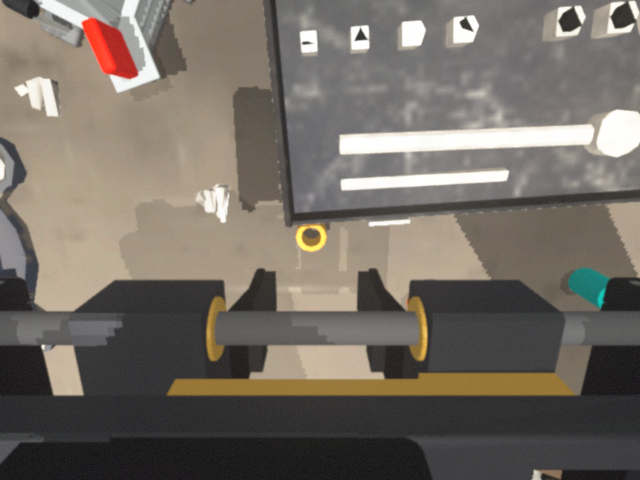

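```bash
python3 -c "
from h import *
c=cal('w6');print(onz(c,311.5,237.5,.02).round(4), onz(c,291,222,.034), onz(c,640,194,.034))"
```

```text
[0.4416 0.1052 0.02  ] [0.45658409 0.11839971 0.034     ] [ 0.47492338 -0.10658991  0.034     ]
```

```bash
python3 -m inch '[[[-0.01,0.04,-0.3,0,0,0.01,0.5],[-0.01,0.04,-0.5,0,0,0.01,0.5],[-0.01,0.04,-0.6,0,0,0.01,0.5],[-0.01,0.04,-0.7,0,0,0.01,0.5],[-0.01,0.04,-0.8,0,0,0.01,0.5],[-0.01,0.04,-0.8,0,0,0.01,0.5],[-0.01,0.04,-0.8,0,0,0.01,0.5]]]'; python3 -m inch '[[[0,0,0,0,0,0,0.9],[0,0,0,0,0,0,0.9],[0,0,0,0,0,0,0.9],[0,0,0,0,0,0,0.9],[0,0,0,0,0,0,0.9],[0,0,0,0,0,0,0.9]]]' 25
```

```text
time: 8.95
ee_pos: [0.4408, 0.1056, 0.0093]
eef_rot: [0.707, 0.022, -0.707, 0.022]
ft_force: [0.4, 0.6, 0.6]
width: 0.0435
time: 9.55
ee_pos: [0.4408, 0.1055, 0.0092]
eef_rot: [0.707, 0.021, -0.707, 0.022]
ft_force: [-1.3, -0.8, 4.2]
width: 0.0206
```

```bash
python3 -m inch '[[[0,0,0.25,0,0,0,0.9],[0,0,0.5,0,0,0,0.9],[-0.05,-0.3,0.8,0,0,0,0.9],[-0.1,-0.7,0.8,0,0,0,0.9],[-0.1,-1,0.8,0,0,0,0.9],[-0.1,-1,0.8,0,0,0,0.9]]]'; python3 -m inch '[[[0,-0.4,0,0,0,-0.02,0.9],[0,-0.8,0,0,0,-0.04,0.9],[0,-1,0,0,0,-0.0443,0.9]]]';python3 -m inch '[[[0,-0.4,0,0,0,-0.02,0.9],[0,-0.8,0,0,0,-0.04,0.9],[0,-1,0,0,0,-0.0443,0.9]]]'; python3 -m inch '[[[0.02,-0.4,0,0,0,0,0.9],[0.02,-0.7,0,0,0,0,0.9],[0.02,-0.85,0,0,0,0,0.9],[0.02,-0.85,0,0,0,0,0.9]]]'; python3 -c "
from h import *
shot('w7')"
```

```text
time: 10.15
ee_pos: [0.4281, -0.0195, 0.105]
eef_rot: [-0.707, -0.018, 0.707, -0.02]
ft_force: [-0.1, 0.4, -0.7]
width: 0.0208
time: 10.45
ee_pos: [0.428, -0.1378, 0.1048]
eef_rot: [-0.703, 0.08, 0.703, 0.079]
ft_force: [-0.0, 1.4, -0.1]
width: 0.0205
time: 10.75
ee_pos: [0.4279, -0.2579, 0.1047]
eef_rot: [-0.685, 0.176, 0.685, 0.175]
ft_force: [-0.1, 0.0, 0.6]
width: 0.0206
time: 11.15
ee_pos: [0.4307, -0.3579, 0.1044]
eef_rot: [-0.685, 0.174, 0.686, 0.174]
ft_force: [-0.4, 0.2, -0.9]
width: 0.0207
11.2 [ 0.927  0.312 -0.372  1.762  0.125  1.092 -1.553] [ 0.4312 -0.3559  0.1044]
```

View pics/w7.png

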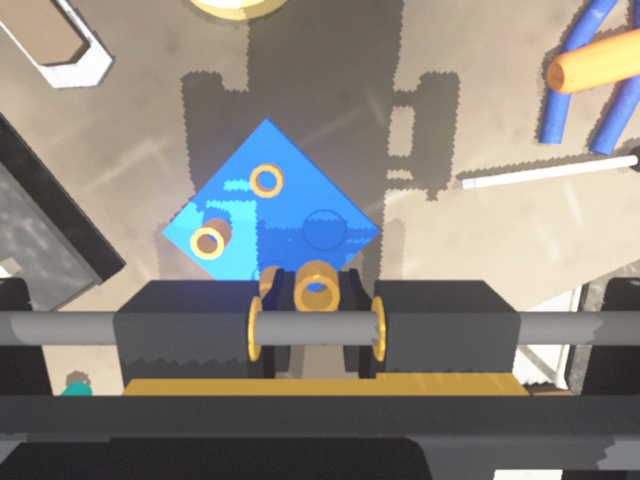

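```bash
python3 -m inch '[[[0.005,-0.06,-0.1,0,0,0,0.9],[0.005,-0.06,-0.35,0,0,0,0.9],[0.005,-0.06,-0.55,0,0,0,0.9],[0.005,-0.06,-0.55,0,0,0,0.9],[0.005,-0.06,-0.55,0,0,0,0.9]]]'; python3 -c "
from h import *
shot('w8')"
```

```text
time: 11.7
ee_pos: [0.4319, -0.3626, 0.0389]
eef_rot: [-0.685, 0.173, 0.686, 0.173]
ft_force: [0.1, -0.2, -0.3]
width: 0.0206
11.75 [ 0.917  0.4   -0.356  1.8    0.165  0.97  -1.572] [ 0.4324 -0.3632  0.0399]
```

View pics/w8.png

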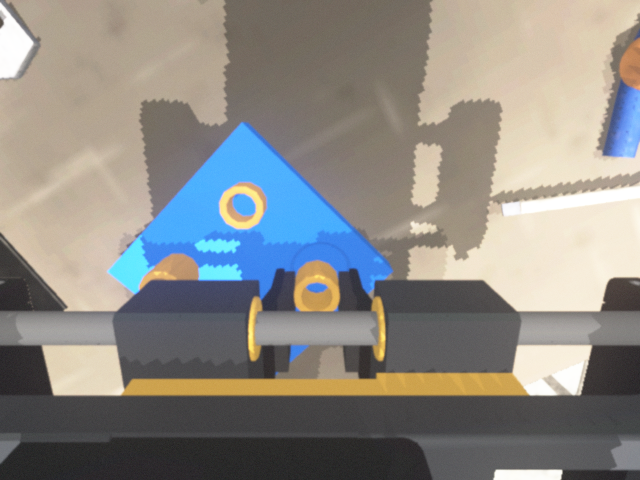

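```bash
python3 -m inch '[[[0,0,-0.08,0,0,0,0.9],[0,0,-0.13,0,0,0,0.9],[0,0,-0.16,0,0,0,0.9],[0,0,-0.165,0,0,0,0.9],[0,0,-0.165,0,0,0,0.9],[0,0,-0.165,0,0,0,0.9]]]'
```

```text
time: 12.35
ee_pos: [0.4316, -0.3637, 0.0193]
eef_rot: [0.686, -0.173, -0.685, -0.173]
ft_force: [-0.7, 1.4, 3.2]
width: 0.0209
```

```bash
python3 -m inch '[[[0,0,0,0,0,0,0.55],[0,0,0,0,0,0,0.55],[0,0,0,0,0,0,0.55],[0,0,0,0,0,0,0.55],[0,0,0.3,0,0,0,0.55],[0,0.1,0.7,0,0,0,0.55],[0,0.2,0.9,0,0,0,0.55],[0,0.2,0.9,0,0,0,0.55]]]'; python3 -c "
from h import *
shot('w9')
cv2.imwrite('pics/side1.png',camera('side')[:,:,::-1]); crop('pics/side1.png','pics/side1c.png',330,160,430,235,6)"
```

```text
time: 13.15
ee_pos: [0.434, -0.3394, 0.1313]
eef_rot: [0.688, -0.174, -0.684, -0.172]
ft_force: [1.1, -0.9, -1.1]
width: 0.0392
13.2 [ 0.918  0.265 -0.387  1.765  0.11   1.129 -1.568] [ 0.4327 -0.3397  0.129 ]
```

View pics/w9.png

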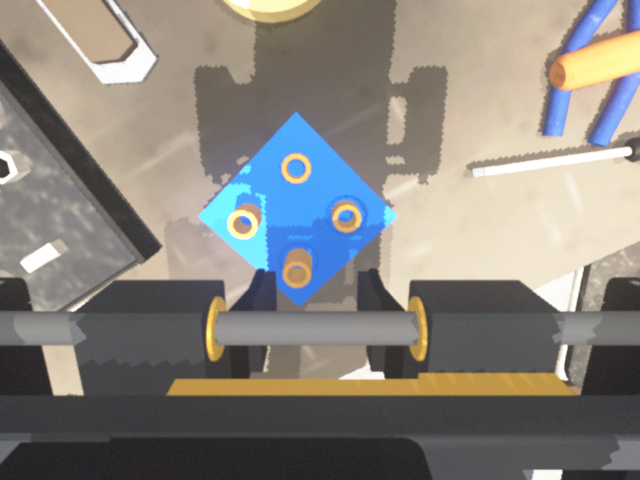

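View pics/side1c.png

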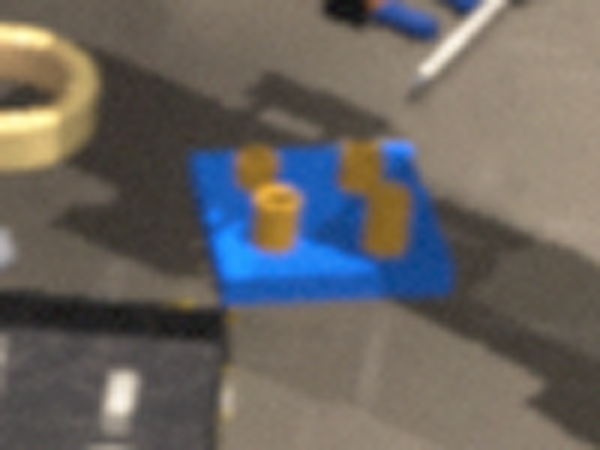

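```bash
python3 -m inch '[[[0,0.4,0.3,0,0,0.02,0.55],[0,0.8,0.4,0,0,0.04,0.55],[0,1,0.4,0,0,0.06,0.6]]]'; python3 -m inch '[[[0.1,0.4,0.1,0,0,0.02,0.6],[0.15,0.8,0.1,0,0,0.04,0.6],[0.2,1,0.1,0,0,0.0686,0.6]]]';python3 -m inch '[[[0.1,0.4,0,0,0,0,0.6],[0.15,0.8,0,0,0,0,0.6],[0.2,1,0,0,0,0,0.6]]]'; python3 -m inch '[[[0.1,0.4,0,0,0,0,0.6],[0.15,0.8,0,0,0,0,0.6],[0.2,1,0,0,0,0,0.6]]]';python3 -m inch '[[[0.1,0.3,0,0,0,0,0.6],[0.2,0.45,0,0,0,0,0.6],[0.2,0.45,0,0,0,0,0.6],[0.2,0.45,0,0,0,0,0.6]]]'; python3 -c "
from h import *
shot('w10')"
```

```text
time: 13.55
ee_pos: [0.4319, -0.2174, 0.1755]
eef_rot: [0.706, -0.04, -0.706, -0.04]
ft_force: [0.6, 0.3, -0.5]
width: 0.0368
time: 13.85
ee_pos: [0.4554, -0.0958, 0.1864]
eef_rot: [-0.699, -0.103, 0.7, -0.102]
ft_force: [0.1, -0.3, -0.6]
width: 0.0347
time: 14.15
ee_pos: [0.479, 0.0242, 0.1861]
eef_rot: [-0.699, -0.101, 0.7, -0.1]
ft_force: [0.0, -0.4, 0.2]
width: 0.035
time: 14.45
ee_pos: [0.5028, 0.1443, 0.186]
eef_rot: [-0.699, -0.102, 0.7, -0.1]
ft_force: [-0.3, -0.4, 0.4]
width: 0.0349
time: 14.85
ee_pos: [0.5271, 0.1939, 0.1856]
eef_rot: [-0.699, -0.1, 0.701, -0.1]
ft_force: [-0.0, -0.2, -0.8]
width: 0.0348
14.9 [ 0.274  0.33  -0.848  1.645  0.255  1.285 -1.91 ] [0.5272 0.1933 0.1859]
```

View pics/w10.png

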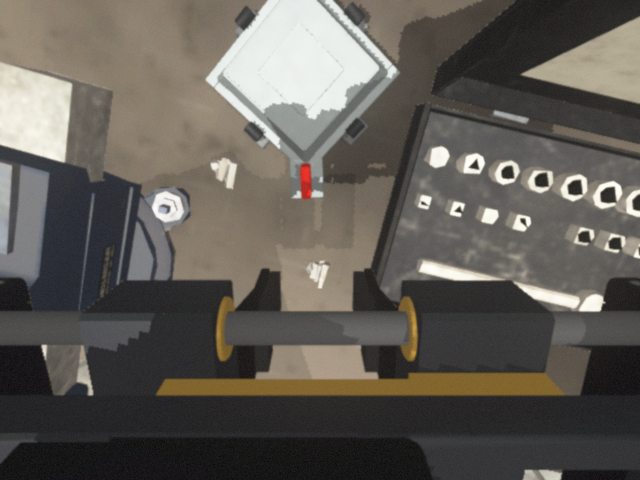

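```bash
python3 -c "
from h import *
crop('pics/w10.png','pics/w10c.png',200,0,400,210,3.8 if 0 else 3)"
```

```text
(no output)
```

View pics/w10c.png

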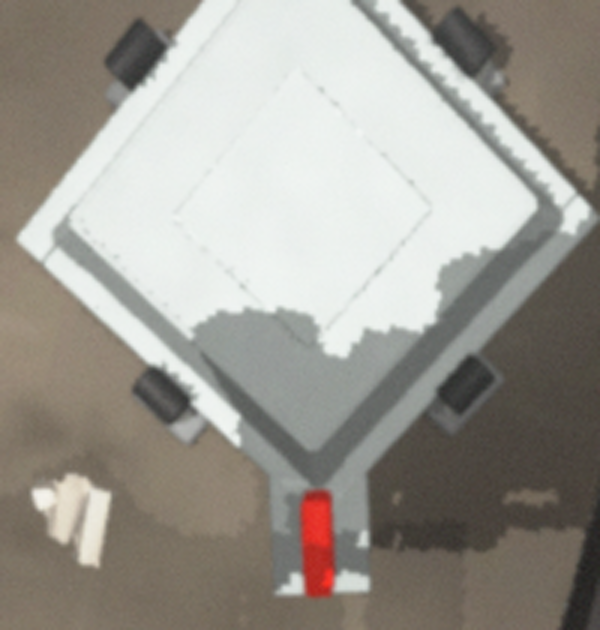

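```bash
python3 -c "
from h import *
c=cal('w10');print(c['xyz'])
W=lambda u,v:(200+u/3-.3,v/3-.3)
P={}
for n,a,z in [('L',(18,240),.035),('Rr',(597,217),.035),('ein',(318,495),.063),('eout',(319,594),.063),('dL',(70,220),.064),('dR',(540,205),.064),('dN',(315,452),.064),('tabl',(275,594),.035),('tabr',(369,590),.035)]:
    P[n]=onz(c,*W(*a),z); print(n,P[n].round(4))
def ang(a,b): d=P[b]-P[a]; return np.degrees(np.arctan2(d[1],d[0])), np.linalg.norm(d)
print((P['L']+P['Rr'])/2,(P['dL']+P['dR'])/2, ang('Rr','L'),ang('dR','dL'),ang('ein','eout'),ang('tabr','tabl'))
m=(P['L']+P['Rr'])/2; e=(P['ein']+P['eout'])/2; d=e-m; print('ear',e,np.degrees(np.arctan2(d[1],d[0])),np.hypot(d[0],d[1]))
s=read_state(); print(R.from_quat(s['eef_rot']).as_matrix().round(3))
"
```

```text
[0.60017721 0.21551811 0.3480597 ]
L [0.6096 0.3105 0.035 ]
Rr [0.6576 0.1647 0.035 ]
ein [0.5702 0.2158 0.063 ]
eout [0.5454 0.2086 0.063 ]
dL [0.6166 0.2906 0.064 ]
dR [0.651  0.1834 0.064 ]
dN [0.5805 0.2195 0.064 ]
tabl [0.5365 0.2202 0.035 ]
tabr [0.5452 0.1943 0.035 ]
[0.63359364 0.23760502 0.035     ] [0.63378252 0.23699169 0.064     ] (np.float64(108.2444328481276), np.float64(0.1534747059894128)) (np.float64(107.82323759206284), np.float64(0.1125842320298226)) (np.float64(-163.7329334357434), np.float64(0.025812029296498926)) (np.float64(108.62972567351241), np.float64(0.027247184913211216))
ear [0.55783143 0.21221239 0.063     ] -161.47079473052398 0.07990430920513557
[[-0.002  0.278 -0.96 ]
 [-0.001 -0.96  -0.278]
 [-1.    -0.     0.002]]
```

```bash
python3 -m inch '[[[0.25,0.16,-0.3,0,0,0.0053,0.6],[0.25,0.16,-0.6,0,0,0.0053,0.6],[0.25,0.16,-0.9,0,0,0.0053,0.6],[0.25,0.16,-0.9,0,0,0.0053,0.6],[0.25,0.16,-0.9,0,0,0.0053,0.6]]]'; python3 -c "
from h import *
shot('w11'); print(R.from_quat(read_state()['eef_rot']).as_matrix().round(3)); cv2.imwrite('pics/side2.png',camera('side')[:,:,::-1]); crop('pics/side2.png','pics/side2c.png',180,200,380,350,4)"
```

```text
time: 15.4
ee_pos: [0.5576, 0.2126, 0.0797]
eef_rot: [-0.698, -0.111, 0.699, -0.111]
ft_force: [-0.4, -0.6, 0.8]
width: 0.0346
15.45 [ 0.18   0.513 -0.794  1.664  0.398  1.131 -1.977] [0.5584 0.2132 0.081 ]
[[ 0.002  0.31  -0.951]
 [ 0.    -0.951 -0.31 ]
 [-1.     0.    -0.002]]
```

View pics/w11.png

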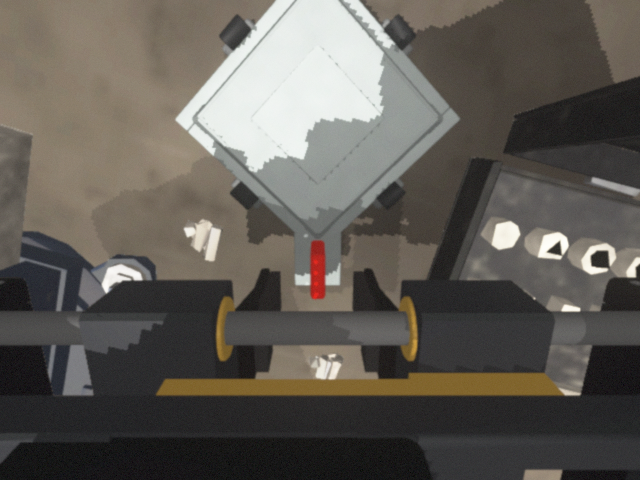

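View pics/side2c.png

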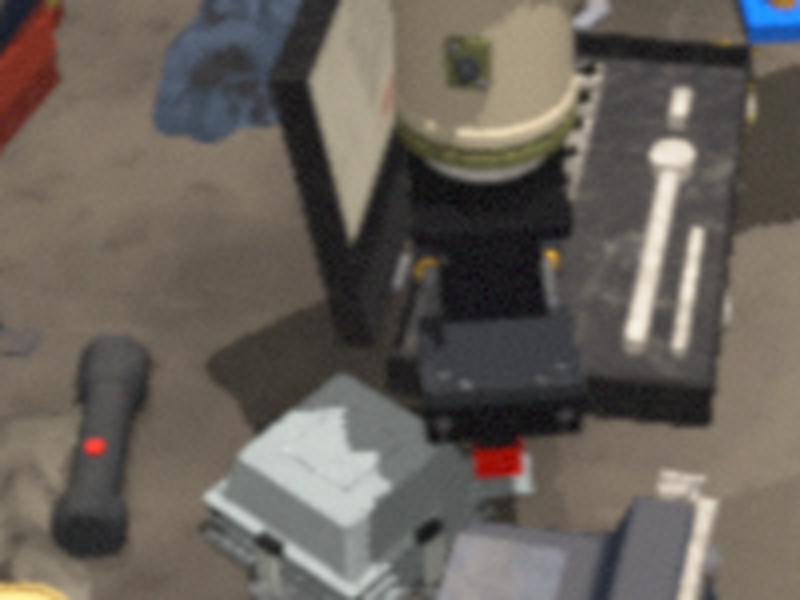

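```bash
python3 -m inch '[[[-0.008,-0.005,-0.15,0,0,0,0.6],[-0.008,-0.005,-0.25,0,0,0,0.6],[-0.008,-0.005,-0.33,0,0,0,0.6],[-0.008,-0.005,-0.33,0,0,0,0.6],[-0.008,-0.005,-0.33,0,0,0,0.6]]]'
```

```text
time: 16.0
ee_pos: [0.5568, 0.2131, 0.04]
eef_rot: [0.698, 0.111, -0.698, 0.111]
ft_force: [0.2, 0.6, 1.1]
width: 0.035
```

```bash
python3 -m inch '[[[0,0,0,0,0,0,1],[0,0,0,0,0,0,1],[0,0,0,0,0,0,1],[0,0,0,0,0,0,1],[0,0,0,0,0,0,1],[0,0,0,0,0,0,1]]]' 10;python3 -m inch '[[[0,0,0,0,0,0,1],[0,0,0,0,0,0,1]]]' 60; python3 -c "
from h import *
s=read_state();print(s['ee_pos'],s['ft_force'],s['torque'],R.from_quat(s['eef_rot']).as_matrix().round(4))"
```

```text
time: 16.6
ee_pos: [0.5568, 0.2128, 0.0397]
eef_rot: [0.698, 0.111, -0.698, 0.111]
ft_force: [0.9, -1.9, 2.5]
width: 0.0076
time: 16.8
ee_pos: [0.5568, 0.2128, 0.0397]
eef_rot: [0.698, 0.111, -0.698, 0.111]
ft_force: [-1.1, -1.6, 2.6]
width: 0.008
[0.55680872 0.2127615  0.03970975] [-1.13520266 -1.64627718  2.61004585] [-0.32930992  0.07008211 -0.07128312] [[ 3.000e-04  3.105e-01 -9.506e-01]
 [-3.000e-04 -9.506e-01 -3.105e-01]
 [-1.000e+00  3.000e-04 -2.000e-04]]
```

```bash
python3 -c "
from h import *
F=np.array([.7036,.260,.032]);T=np.array([.5568,.2128,.0397]);a=np.array([-.309,.951,0])
for d in [1,2,3,4,5,6,7,8,9,10,11,12,13,14,15]:
    q=R.from_rotvec(np.radians(d)*a); s=q.apply(T-F)-(T-F); print(d,(s/.12).round(4),(np.radians(d)*a/2/np.pi).round(4))
"
```

```text
1 [0.0013 0.0004 0.0224] [-0.0009  0.0026  0.    ]
2 [0.0029 0.0009 0.0448] [-0.0017  0.0053  0.    ]
3 [0.0049 0.0016 0.0672] [-0.0026  0.0079  0.    ]
4 [0.0072 0.0024 0.0895] [-0.0034  0.0106  0.    ]
5 [0.01   0.0032 0.1117] [-0.0043  0.0132  0.    ]
6 [0.0131 0.0042 0.134 ] [-0.0052  0.0158  0.    ]
7 [0.0165 0.0054 0.1561] [-0.006   0.0185  0.    ]
8 [0.0204 0.0066 0.1782] [-0.0069  0.0211  0.    ]
9 [0.0246 0.008  0.2002] [-0.0077  0.0238  0.    ]
10 [0.0292 0.0095 0.2222] [-0.0086  0.0264  0.    ]
11 [0.0341 0.0111 0.244 ] [-0.0094  0.0291  0.    ]
12 [0.0394 0.0128 0.2658] [-0.0103  0.0317  0.    ]
13 [0.045  0.0146 0.2874] [-0.0112  0.0343  0.    ]
14 [0.0511 0.0166 0.3089] [-0.012  0.037  0.   ]
15 [0.0574 0.0187 0.3304] [-0.0129  0.0396  0.    ]
```

```bash
python3 -m inch '[[[0.0013,0.0004,0.0224,-0.0009,0.0026,0,1],[0.0013,0.0004,0.0224,-0.0009,0.0026,0,1],[0.0029,0.0009,0.0448,-0.0017,0.0053,0,1],[0.0049,0.0016,0.0672,-0.0026,0.0079,0,1],[0.0049,0.0016,0.0672,-0.0026,0.0079,0,1],[0.0072,0.0024,0.0895,-0.0034,0.0106,0,1],[0.01,0.0032,0.1117,-0.0043,0.0132,0,1],[0.0131,0.0042,0.134,-0.0052,0.0158,0,1],[0.0131,0.0042,0.134,-0.0052,0.0158,0,1]]]'; python3 -c "
from h import *
shot('w12'); s=read_state();print(s['ft_force'],s['torque']);cv2.imwrite('pics/side3.png',camera('side')[:,:,::-1]); crop('pics/side3.png','pics/side3c.png',180,250,340,370,5)"
```

```text
time: 17.7
ee_pos: [0.5582, 0.2137, 0.0558]
eef_rot: [-0.66, -0.105, 0.734, -0.117]
ft_force: [-1.1, -1.7, 0.6]
width: 0.0073
17.75 [ 0.127  0.617 -0.761  1.58   0.411  1.226 -1.976] [0.5581 0.2137 0.0556]
[-0.05807261 -0.96000471 -1.01248206] [-0.09167273 -0.06853315 -0.02602213]
```

View pics/w12.png

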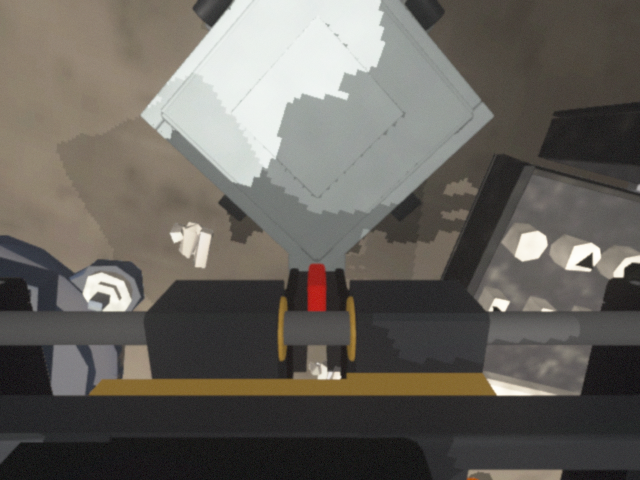

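View pics/side3c.png

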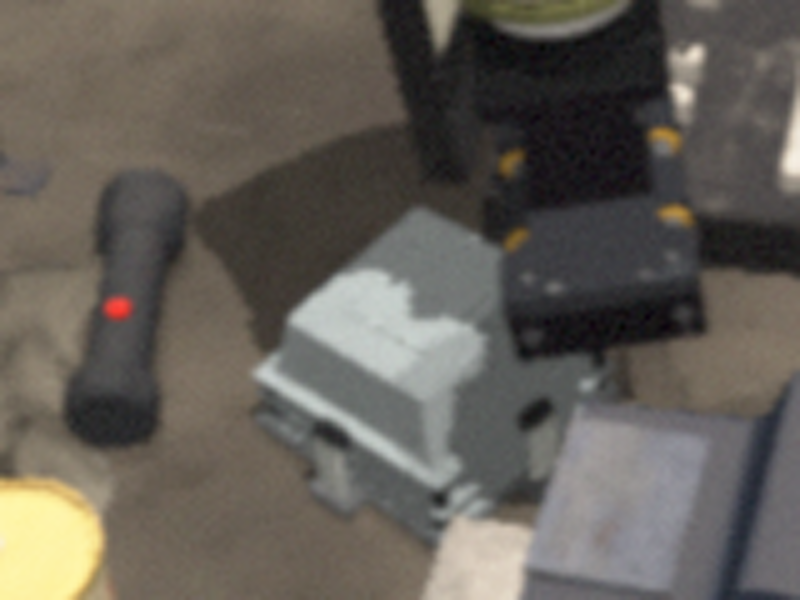

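```bash
python3 -m inch '[[[0.0034,0.0012,0.022,-0.0008,0.0027,0,1],[0.0073,0.0024,0.0442,-0.0017,0.0053,0,1],[0.0115,0.0038,0.066,-0.0025,0.008,0,1],[0.0161,0.0053,0.0882,-0.0034,0.0106,0,1],[0.021,0.0069,0.11,-0.0042,0.0133,0,1],[0.0263,0.0086,0.1318,-0.0051,0.0159,0,1],[0.032,0.0104,0.1534,-0.006,0.0185,0,1],[0.038,0.0124,0.1749,-0.0068,0.0212,0,1],[0.038,0.0124,0.1749,-0.0068,0.0212,0,1]]]'; python3 -c "
from h import *
shot('w13'); s=read_state();print(s['ft_force'],s['torque']);cv2.imwrite('pics/side4.png',camera('side')[:,:,::-1]); crop('pics/side4.png','pics/side4c.png',180,250,340,370,5)"
```

```text
time: 18.7
ee_pos: [0.5632, 0.2152, 0.0767]
eef_rot: [-0.608, -0.097, 0.778, -0.124]
ft_force: [-1.4, 0.1, -0.8]
width: 0.0074
18.75 [ 0.071  0.703 -0.74   1.412  0.388  1.438 -1.95 ] [0.563  0.2151 0.0766]
[-1.12780675 -0.79977999  0.05390709] [-0.05659357 -0.02660871 -0.00915402]
```

View pics/w13.png

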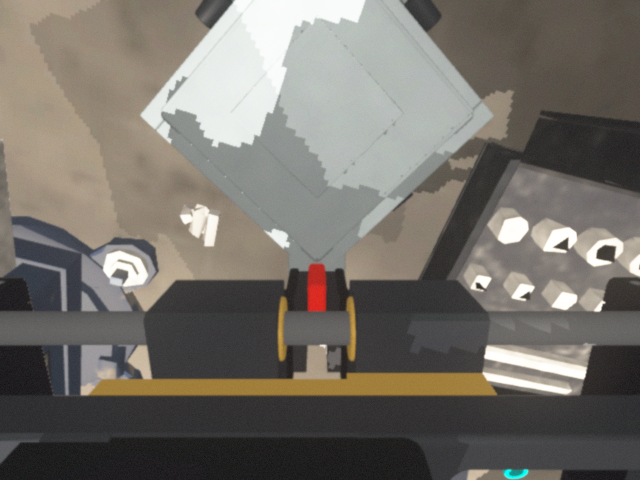

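View pics/side4c.png

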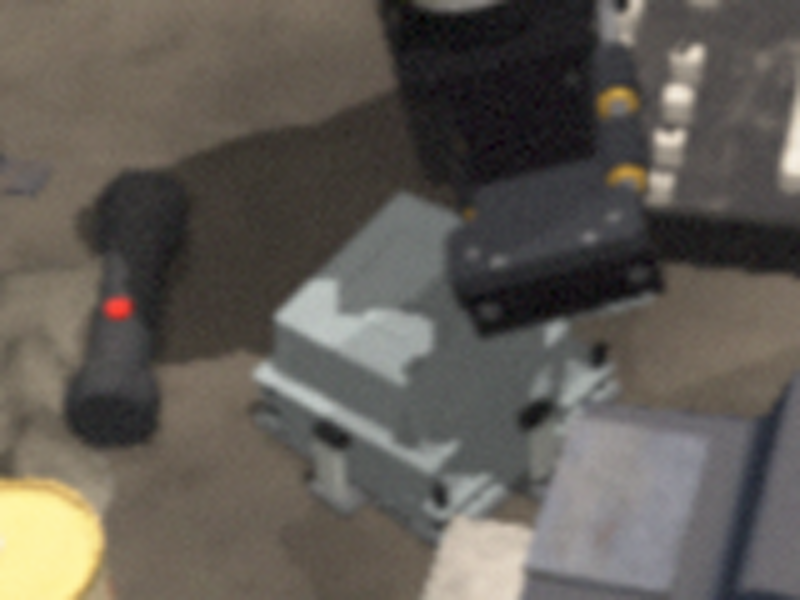

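```bash
python3 -m inch '[[[0,0,0.03,0,0,0,1],[0,0,0.08,0,0,0,1],[0,0,0.13,0,0,0,1],[0,0,0.19,0,0,0,1],[0,0,0.25,0,0,0,1],[0,0,0.32,0,0,0,1],[0,0,0.4,0,0,0,1],[0,0,0.4,0,0,0,1]]]'; python3 -c "
from h import *
s=read_state();print(s['time'],s['ee_pos'],s['ft_force'],s['torque'],s['joint_positions'].round(3));cv2.imwrite('pics/side5.png',camera('side')[:,:,::-1]); crop('pics/side5.png','pics/side5c.png',180,220,340,370,5)"
```

```text
time: 19.6
ee_pos: [0.5634, 0.2154, 0.1264]
eef_rot: [-0.609, -0.097, 0.778, -0.124]
ft_force: [0.3, 1.3, -1.7]
width: 0.0074
19.6 [0.56343845 0.215408   0.12638703] [ 0.30601269  1.280297   -1.65400151] [ 0.11287725 -0.32016171  0.00227553] [ 0.078  0.657 -0.757  1.37   0.361  1.515 -1.938]
```

View pics/side5c.png

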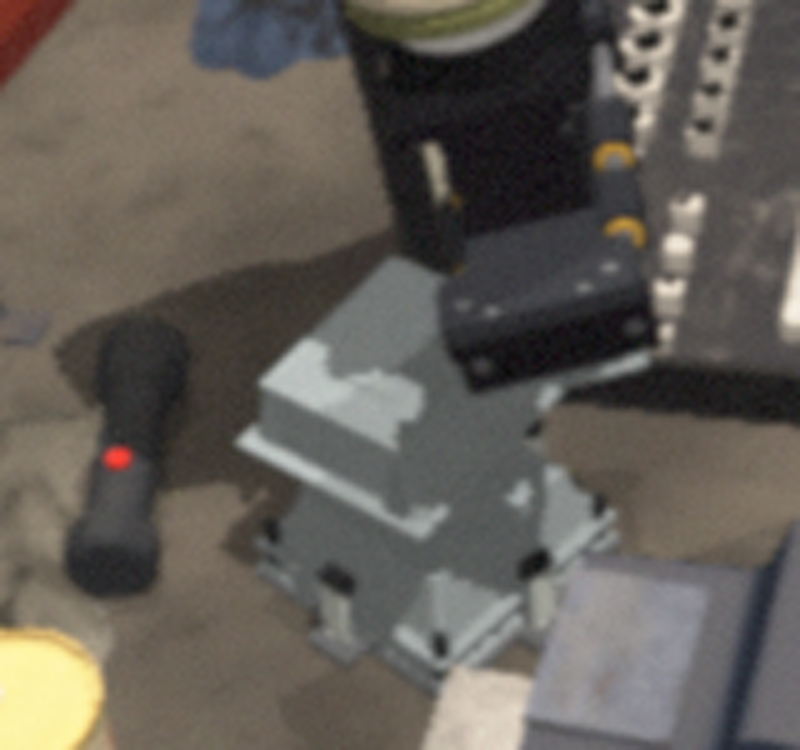

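```bash
python3 -m inch '[[[0,0,0.15,0,0,0,1],[-0.1,0,0.3,0.002,-0.006,0,1],[-0.3,-0.05,0.4,0.004,-0.012,0,1],[-0.5,-0.1,0.4,0.006,-0.0185,0,1],[-0.7,-0.15,0.4,0.008,-0.025,0,1],[-0.8,-0.2,0.4,0.01,-0.031,0,1],[-0.8,-0.2,0.4,0.012,-0.037,0,1],[-0.8,-0.2,0.4,0.012,-0.037,0,1]]]'; python3 -c "
from h import *
shot('w14'); s=read_state();print(s['ft_force'],s['torque'],R.from_quat(s['eef_rot']).as_matrix().round(3));cv2.imwrite('pics/side6.png',camera('side')[:,:,::-1])"
```

```text
time: 20.45
ee_pos: [0.4662, 0.1906, 0.1738]
eef_rot: [0.699, 0.111, -0.698, 0.112]
ft_force: [-0.1, 1.0, -0.4]
width: 0.0077
20.5 [ 0.338  0.196 -0.894  1.804  0.164  1.218 -1.858] [0.4667 0.1906 0.1737]
[ 0.66313672 -0.70018898 -1.29105878] [0.02791008 0.09874965 0.04141714] [[ 0.001  0.311 -0.951]
 [-0.001 -0.951 -0.311]
 [-1.     0.002 -0.001]]
```

View pics/side6.png

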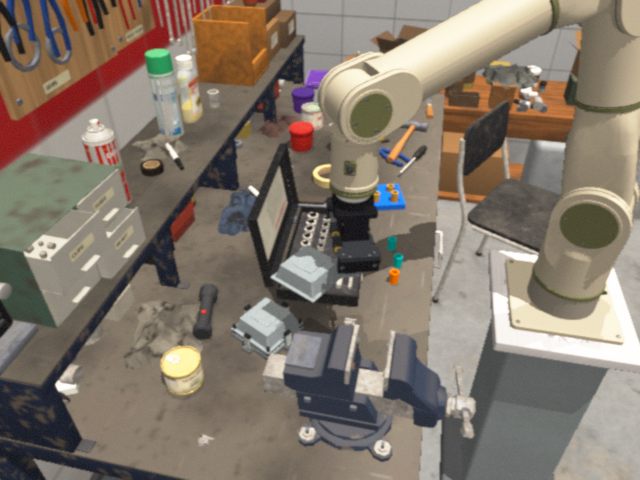

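View pics/w14.png

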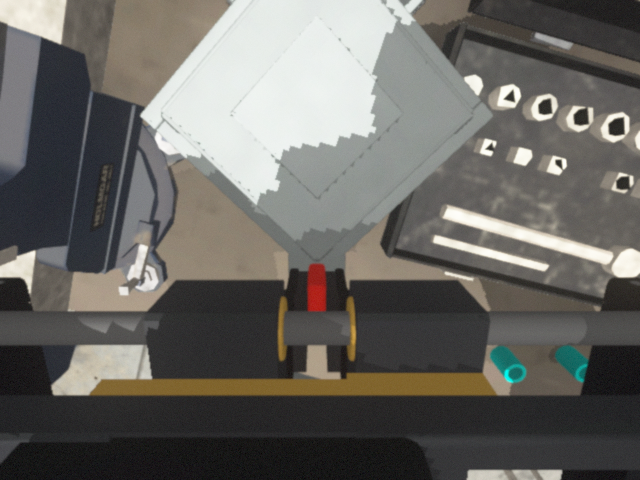

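```bash
python3 -m inch '[[[-0.1,-0.2,0,0,0,-0.008,1],[-0.2,-0.5,0,0,0,-0.016,1],[-0.2,-0.8,0,0,0,-0.024,1],[-0.2,-1,0,0,0,-0.032,1]]]'; python3 -m inch '[[[-0.1,-0.3,0,0,0,-0.008,1],[-0.2,-0.6,0,0,0,-0.016,1],[-0.2,-0.9,0,0,0,-0.024,1],[-0.2,-1,0,0,0,-0.032,1]]]'; python3 -m inch '[[[-0.1,-0.3,0,0,0,-0.008,1],[-0.2,-0.6,0,0,0,-0.016,1],[-0.2,-0.9,0,0,0,-0.024,1],[-0.2,-1,0,0,0,-0.032,1]]]'; python3 -m inch '[[[-0.1,-0.3,0,0,0,-0.008,1],[-0.13,-0.5,0,0,0,-0.016,1],[-0.13,-0.7,0,0,0,-0.024,1],[-0.13,-0.9,0,0,0,-0.0326,1],[-0.13,-1.02,0,0,0,-0.0326,1]]]'; true
```

```text
time: 20.95
ee_pos: [0.4429, 0.0689, 0.173]
eef_rot: [-0.706, -0.039, 0.706, -0.04]
ft_force: [-0.4, 0.0, -1.7]
width: 0.0073
time: 21.35
ee_pos: [0.4187, -0.0523, 0.1728]
eef_rot: [-0.706, 0.033, 0.707, 0.032]
ft_force: [0.6, -0.7, -1.6]
width: 0.0076
time: 21.75
ee_pos: [0.3947, -0.1718, 0.1726]
eef_rot: [-0.699, 0.103, 0.7, 0.103]
ft_force: [0.2, 0.1, -0.6]
width: 0.0079out of range: row 5 has -1.02, outside -1 to 1
```

```bash
python3 -m inch '[[[-0.05,-0.25,0,0,0,-0.008,1],[-0.1,-0.5,0,0,0,-0.016,1],[-0.13,-0.75,0,0,0,-0.024,1],[-0.13,-0.9,0,0,0,-0.0326,1],[-0.13,-1,0,0,0,-0.0326,1],[-0.13,-1,0,0,0,-0.0326,1]]]'; python3 -c "
from h import *
shot('w15'); s=read_state();print(R.from_quat(s['eef_rot']).as_matrix().round(3));cv2.imwrite('pics/side7.png',camera('side')[:,:,::-1])"
```

```text
time: 22.35
ee_pos: [0.3795, -0.2898, 0.1724]
eef_rot: [-0.686, 0.172, 0.686, 0.173]
ft_force: [0.9, 0.1, -1.4]
width: 0.0074
22.4 [ 0.931  0.066 -0.388  1.888  0.026  1.193 -1.527] [ 0.3796 -0.2886  0.1724]
[[-0.    -0.471 -0.882]
 [ 0.001 -0.882  0.471]
 [-1.    -0.001  0.001]]
```

View pics/w15.png

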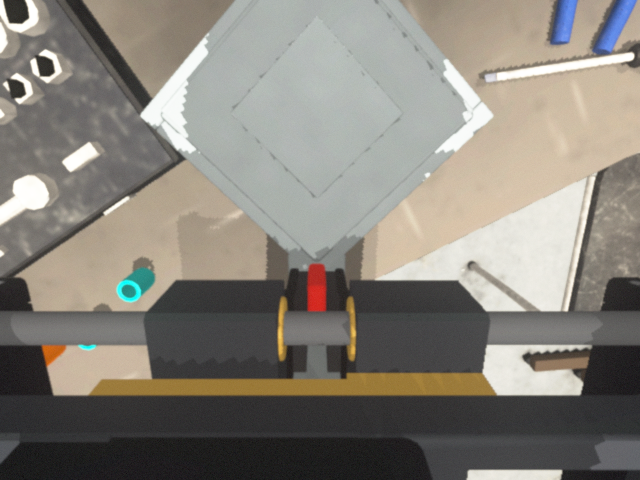

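View pics/side7.png

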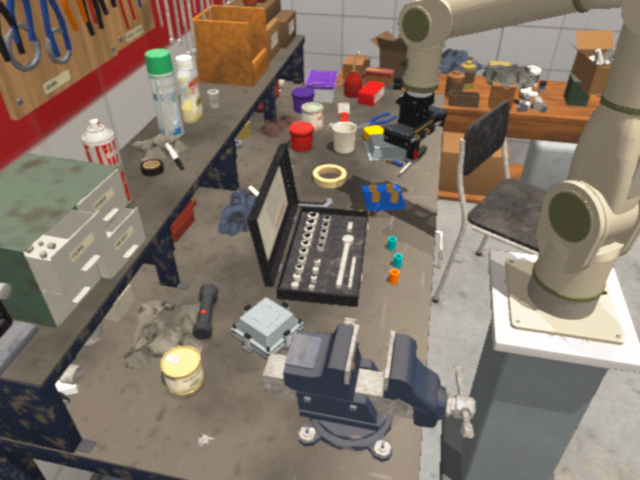

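```bash
python3 -m inch '[[[0,-0.02,-0.1,0,0,0,1],[0,-0.02,-0.2,0,0,0,1],[0,-0.02,-0.3,0,0,0,1],[0,-0.02,-0.4,0,0,0,1],[0,-0.02,-0.4,0,0,0,1],[0,-0.02,-0.4,0,0,0,1]]]'; python3 -c "
from h import *
shot('w16'); s=read_state(); print(s['ft_force'])
cv2.imwrite('pics/side8.png',camera('side')[:,:,::-1]); crop('pics/side8.png','pics/side8c.png',330,120,450,220,6)
cv2.imwrite('pics/scene8.png',camera('scene')[:,:,::-1]); crop('pics/scene8.png','pics/scene8c.png',380,110,520,235,5)"
```

```text
time: 23.05
ee_pos: [0.3791, -0.2913, 0.1244]
eef_rot: [-0.686, 0.172, 0.686, 0.172]
ft_force: [0.1, 0.3, -0.7]
width: 0.0078
23.1 [ 0.927  0.117 -0.387  1.942  0.05   1.091 -1.543] [ 0.3794 -0.2915  0.1249]
[ 0.01688982  0.42486935 -0.33633187]
```

View pics/w16.png

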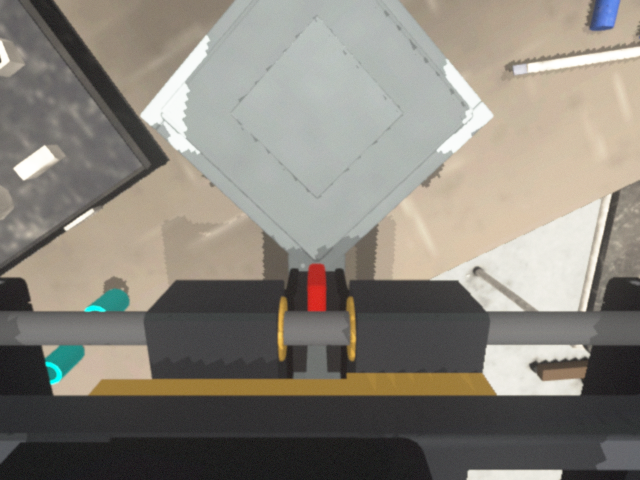

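View pics/side8c.png

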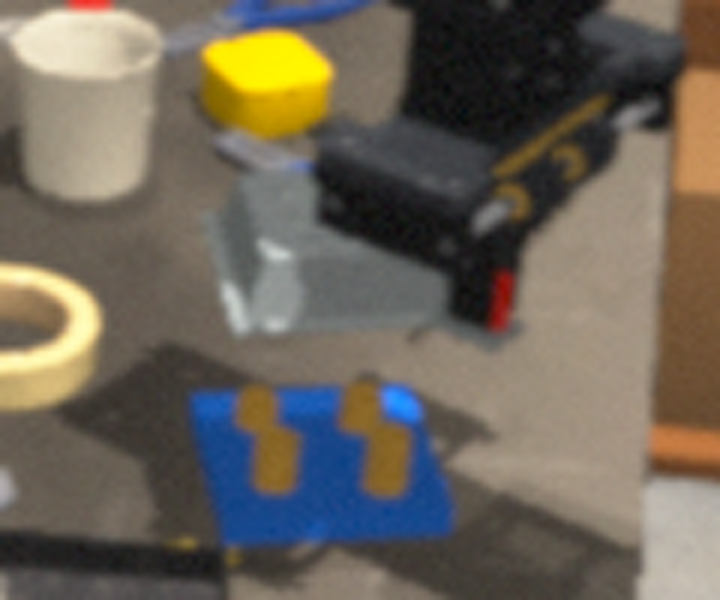

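View pics/scene8c.png

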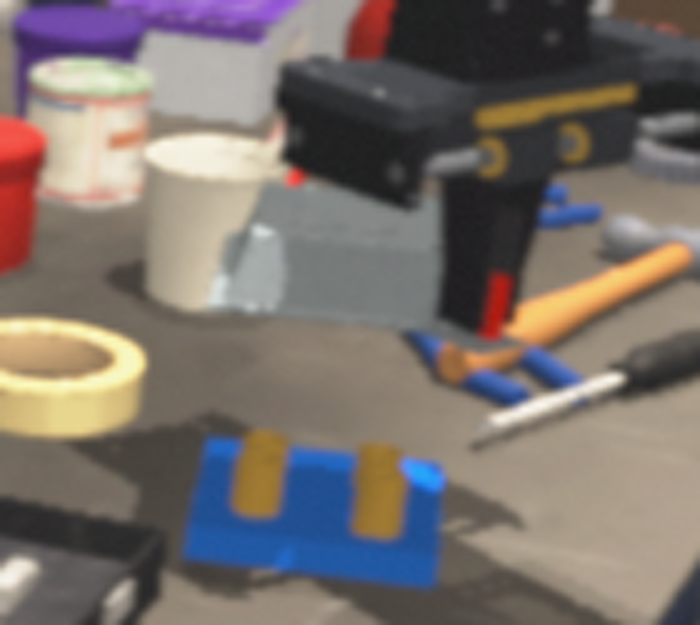

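```bash
python3 -c "
from h import *
c=cal('w16')
l=onz(c,143,118,.12);r=onz(c,492.5,116.5,.12);print(l,r,(l+r)/2)
dl=onz(c,161.5+0,110,.149);
u=np.radians(151.8);s=read_state();print(s['time'],s['ee_pos'],s['joint_vel'].round(3))
e=s['ee_pos'][:2];m=e-.0806*np.array([np.cos(u),np.sin(u)]);print('centre',m)
p=np.array([*(m+.0735*np.array([np.cos(u-np.pi/2),np.sin(u-np.pi/2)])),.117])
print(p,'side',(proj(get_calibration('side'),p)-[330,120])*6,'scene',(proj(get_calibration('scene'),p)-[380,110])*5)"
```

```text
[ 0.48488171 -0.26139854  0.12      ] [ 0.41323986 -0.39606594  0.12      ] [ 0.44906078 -0.32873224  0.12      ]
23.2 [ 0.37948636 -0.29169303  0.12517566] [ 0.001 -0.003  0.001  0.003 -0.001 -0.    -0.002]
centre [ 0.45051942 -0.32978062]
[ 0.4852519  -0.26500482  0.117     ] side [[238.07772511 329.72743118]] scene [[208.17084608 307.20395684]]
```

```bash
python3 -m inch '[[[0,0,0,0,0,0,1],[0,0,0,0,0,0,1],[0,0,0,0,0,0,1],[0,0,0,0,0,0,1],[0,0,0,0,0,0,1]]]'; python3 -c "
from h import *
crop('pics/side8.png','pics/side8b.png',180,280,330,380,5)
s=read_state();print(s['joint_vel'].round(3),s['width'])"
```

```text
time: 23.7
ee_pos: [0.3792, -0.2915, 0.1247]
eef_rot: [0.686, -0.172, -0.686, -0.172]
ft_force: [-0.6, -0.9, -1.7]
width: 0.0076
[-0.002  0.002 -0.001  0.001 -0.001 -0.001  0.002] 0.0076220143386985986
```

View pics/side8b.png

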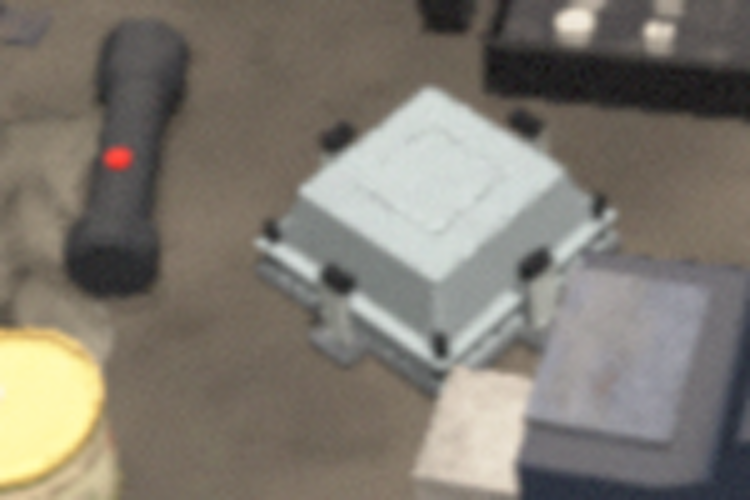

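The stand is at the same pixels as before: the tab is at (340,345) and the base corner at (440,385). Both lower covers are still seated on it. The torch has not moved, so I am handing in.

```bash
python3 -c "
from bench import *
print(close_job()); s=read_state(); print(s['time'],s['ee_pos'],s['width'])"
```

```text
the job is handed in; nothing more can be done
None
the job is handed in; nothing more can be done
```

The job is done and handed in at about 23.7 s of the 72 s allowed.

- **Bushes:** The long and short bushes stand upright and released in the empty pockets of their matching rows. I checked this in the wrist and side pictures.
- **Cover:** I peeled the cover about its far corner to 14°, and the far corner stayed down in the side pictures. I then lifted it clear and carried it past in front of the lid.
- **Final hold:** The cover is held by its ear, level and dome up, with joint speeds near zero. Its centre is within about 2 mm of the board centre. By the tool height, its flange is about 0.117 m above the bench, roughly 0.1 m above the board's face.
- **Left undisturbed:** The stand and both lower covers are at the same pixels as at the start, and so is the torch. The tape looked undisturbed in the pictures. I did not compare the brake pad closely, but nothing passed near it at low height.

No final check failed. One move was refused because a row went just outside the allowed range; nothing moved, and I re-sent it corrected.

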